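Bolt the lens edger's sprung wheel hatch

ROBOT

A 7-joint arm with a two-finger parallel gripper is mounted at the origin on the work surface. World frame = base frame: x ahead of the robot, y to its left, z up, the work surface at z = 0. Lengths are in m, angles in rad, forces in N, time in s.
With the tool pointing down it reaches from about 0.4 to 0.85 m from the base axis. Payload 10.4 kg.
Tool frame: the origin (TCP) lies where the fingers leave the gripper's body, on its centre line; the fingertips stand 73 mm ahead of it and the grasp point (between the pads) lies 54 mm ahead of it (bot.hold_point_z is the distance from the TCP to the grasp point, in m); z points along the fingers, y is the line along which they close (so a half turn about z gives the same grasp; the last joint's range is limited). The gripper opens to 85 mm and grips with 20 to 120 N. Pads are 22 mm wide; open, the fingers measure 114 mm over their backs; the gripper's body (76 mm by 85 mm) begins 54 mm behind the grasp point. The pads swing forward as they close: fully open they stand 13 mm farther back than shut.
Start: joints at [1.327, 0.332, -0.065, 1.46, 0.022, 1.35, -0.088], TCP at [0.137, -0.61, 0.304] pointing down, gripper open.
Joint ranges: [-2.6, 2.6], [-0.5, 2.12], [-1.47, 1.34], [0.16, 2.42], [-1.27, 4.41], [0.06, 2.06], [-2.6, 2.6]. Speed limits (rad/s): [2.22, 2.22, 2.79, 2.79, 3.14, 3.14, 3.14].

INTERFACE

Orientations are given as [roll, pitch, yaw] about the fixed x, y, z axes, in that order (R = Rz(yaw) Ry(pitch) Rx(roll)).
In Python, from rig import bot, viewer, ticket gives the robot as it stands. The module is installed in compiled form; this text tells all that it offers.
- The arm moves only by the tool play_rows, never from a script. Its argument "deltas" is text: rows parted by semicolons, each of 4 numbers parted by spaces: the shift along the tool's x, y, z scaled (see below), then the turn about the tool's z scaled (see below). In form: dx dy dz turn; .... A call has exactly 8 rows; each row shifts and turns the commanded pose from where the row before left it, along the tool's axes as they then stand; what a row does not reach is not made up. The controller multiplies each number of a shift by 200 mm and each number of a turn by 1.5 rad. A row lasts 1/10 s, in which the tool goes at most 50 mm and 8.59 degrees, less where a joint would pass 70% of its speed; a pose out of reach is approached as far as the arm can. A call with a number of a shift or a turn outside -1 to 1 is refused whole. A call with a gripper value outside its range is refused whole. "fingers" is the opening in per cent of the stroke, from 0 (shut) to 100 (fully open), set as the call begins (left out, the last holds). The fingers move at their own pace and stop on an object; the grip force is fixed at half the most. Time passes only in rows, so rows that do not move let the fingers close, or fill a call up. It gives the time, the measured TCP pose, the force, the opening and the grip force at its end, in the units of the state.
- bot.get_obs(): the state, without advancing time (a new reading comes with each control period).
- viewer.grab_frame(name): name is "scene" or "top" or "wrist"; returns the picture (480x640x3 uint8, red, green, blue); there is no depth.
- viewer.camera_model(name): a dict with "intrinsics" (3x3 intrinsics, pixels), "dist" ([k1, k2, p1, p2, k3] as OpenCV has them; the pictures are not rectified), "rvec" (rotation vector, rad) and "tvec" (3), from world to camera coordinates, as OpenCV has them; the wrist camera has in their place "mount" (4x4, takes a point from camera to tool coordinates, whose origin is the TCP and whose axes are the flange's). Camera axes: x right, y down, z forward; pixel columns grow to the right and rows downward; lengths in m; the calibration is good to about 2 mm. A picture is of the moment at which its call begins: read the wrist's pose just before it. camera_model takes no time and is no camera call.
- ticket.hand_in(): hands the job in; it is judged then, once.
The state is a dict: "time": time; "joint_positions": joint angles; "dq": joint speeds; "effort": joint torques, N m; "eef_pos": TCP position; "ee_rot": TCP orientation; "ft_force": force on the tool from outside, world axes, zero at the start; "ft_torque": the same for the moment, N m; "opening": finger opening in m; "grasp_force": force on a finger pad.
Only numpy, scipy, OpenCV 4.12 (cv2) and the standard library are available. Lean on these libraries where they do the work, as an engineer would, in place of code of your own. Each camera call takes 0.05 s, during which the arm holds its last target. There are 200 camera calls.

TASK

Press the lens edger's sprung grey hatch shut and, while it is held down, push its brass bolt by the red knob all the way across into the steel keeper until it has pushed the interlock plunger inside right in to its end stop, so that hatch and plunger stay put when you let go. How deep the plunger sits differs, so feel for the stop; do it gently, neither leaning hard on the shut hatch nor ramming the bolt, and leave the lens on the machine and the things on the counter where they are.

Things in the scene. Friction and masses are not known exactly. Their poses are not given: they have to be found in the camera images.
- machine: White lens edger, black base, 280 x 340 x 120 mm, fixed to the counter; place and yaw differ each time. Origin: centre of its underside. z up; -x face (two red switches) towards the robot; the bolt locks by travelling to its +y. Left part (+y): fixed deck 128 mm high with keeper and blue lens pad. Right part (-y): the hatch. Rear housing, 148 mm high, starts 65 mm behind (+x of) the origin.
- hatch (a joint): Tilt of the grey hatch (168 mm along machine x, 160 mm along y, 8 mm thick), hinged at its rear edge. 0 = shut on two rubber stops, top level with the fixed deck; 0.09 rad = ajar, where a spring holds it (front edge 15 mm up). At the knob the spring lifts with 3 to 4 N when ajar, about 6 N when shut; over 25 N on the shut hatch is too hard. With the bolt home it stays within 0.02 rad when let go.
- hatch_hinge (a point): Point on the hatch's hinge line, midway along it, 120 mm above the counter. The knob is 140 mm in front of it (machine -x) and its middle 54 mm above it when the hatch is shut; ajar, it stands about 12 mm higher and 5 mm further back (machine +x).
- bolt (a joint): Travel in m of the brass bolt (round, 10 mm thick, round nose), sliding on the hatch to machine +y; 0 = drawn back, starts at 0 to 0.008. Friction 3 N; stays where left. Enters the keeper at 0.014. Home lies anywhere from 0.026 to 0.050, different each time and not to be seen beforehand: past the plunger's soft spring comes a hard stop, found by feel. Over 18 N there is ramming.
- interlock (a joint): How far the plunger inside the keeper is pushed in, in m: 0 = out, 0.004 = at its hard end stop. Its spring is weak (under 2 N), so that the bolt's friction keeps it in. It is home above 0.0025.
- knob (a point): Middle of the bolt's red upright knob, a cylinder 18 mm in diameter and 28 mm tall. Its underside is 32 mm above the hatch's top. The steel bolt guides either side of it (their near faces 15 mm from the knob's axis on the -y side and 68 mm on the +y side, with the bolt drawn back) stand only 20 mm above the hatch. It is upright when the hatch is shut and moves with bolt and hatch.
- keeper_mouth (a point): Middle of the keeper's mouth: steel block on the fixed deck, 23 mm along machine x, 54 mm along y, top 25 mm above the deck, with a 13 x 13 mm passage along +y in which the plunger is hidden (home is with the nose 12 to 36 mm in). The mouth is 11 mm above the deck. The bolt lines up with it only with the hatch shut within about 2 mm; ajar, its nose strikes the keeper's face.
- bolt_tip (a point): End of the bolt's round nose, on its axis; it is 93 mm ahead (machine +y) of the knob's axis and 35 mm below the knob's middle.
- lens_c (a point): Bystander: middle of a loose clear lens, 68 mm across and 8 mm thick, lying on the machine's blue pad.
- tissue_c (a point): Bystander: middle of a closed tissue carton, 115 x 230 x 85 mm.
- spray_c (a point): Bystander: middle of a blue spray bottle, 72 mm across, 175 mm tall.
- sanitizer_c (a point): Bystander: middle of a small clear bottle, 56 mm across, 150 mm tall.
- case_c (a point): Bystander: middle of a black spectacle case, 160 x 62 x 44 mm.
- screwdriver_grip (a point): Bystander: handle of a screwdriver, 170 mm long, lying on the counter.
- sign_c (a point): Bystander: middle of a plain blue standing sign, 190 mm wide, 124 mm tall.

How it is judged:
On the way, in this order (a step that is already met when the one before it is completed fails the run):
1. the hatch is pressed shut (value of joint hatch below 0.02 rad), for 0.1 s.
2. the bolt is fully home on the interlock plunger, with the hatch shut (value of joint interlock above 0.0025 m and value of joint hatch below 0.02 rad), for 0.2 s.
At the end, for the whole second after the job is handed in: The bolt is let go in the keeper (tip more than 10 mm in) with the interlock plunger pushed in to within 1.5 mm of its end stop (joint interlock above 2.5 mm), and it holds the hatch shut, within 0.02 rad, against its spring (all of step 2 and y of bolt_tip in the frame of keeper_mouth above 0.01 m); the robot touches nothing.
It fails at once if the shut hatch was leaned on with more than 25 N (contact force between hatch and machine above 25 N).
It fails at once if the bolt was rammed against the keeper or its plunger with more than 18 N (contact force between bolt and machine above 18 N).
It fails at once if the lens on the machine was shifted by more than 20 mm (distance of lens_c from where it was at the start of the episode above 0.02 m).
It fails at once if something on the counter was shifted by more than 30 mm (distance of any of tissue_c, spray_c, sanitizer_c, case_c, screwdriver_grip, sign_c from where it was at the start of the episode above 0.03 m).
It also fails if it takes over 38 s, if anything falls off the work surface, if the arm or the gripper's body presses on something with over 40 N, if the wrist force passes 120 N, or if a joint passes its speed limit or range.

## Working session

There is one attempt and no reset: what is moved stays moved. The work goes in short steps, Python scripts to look and compute and a tool call to move; the robot and the scene stay as the last step left them, time stands still between calls to the robot, and variables do not carry over. Pictures are saved under pics/ and viewed, at most 10 in all, crops included, and the job is handed in when it is done.

Besides the shell and the picture viewer there is one more tool, called after "Emit:" as name(argument=value, ...), one argument or row to a line, values as JSON. play_rows: Moves the arm, as the interface text tells. Shifts and turns lie within -1 to 1; 1 stands for 200 mm of shift or 1.5 rad of turn. Its arguments: {"type":"object","properties":{"deltas":{"type":"string"},"fingers":{"type":"number"}},"required":["deltas"]}

```bash
mkdir -p pics
python3 - <<'E'
from rig import bot, viewer, ticket
import cv2
o=bot.get_obs(); print(o)
for n in("scene","top"):
    cv2.imwrite(f"pics/{n}0.png",viewer.grab_frame(n)[:,:,::-1]); print(n,viewer.camera_model(n))
print(viewer.camera_model("wrist"))
E
```

```text
{'time': 0.0, 'joint_positions': array([ 1.32739765,  0.33286679, -0.06468958,  1.46097808,  0.02161355,
        1.34990196, -0.08850928]), 'dq': array([ 5.47572215e-04, -3.64358332e-04,  1.01610506e-03,  1.63283973e-03,
       -1.96921325e-03, -1.04990557e-03, -4.39637473e-05]), 'effort': array([-1.98242276e-06, -6.25459385e+01,  4.93452244e-02, -3.91606128e+01,
        1.62748131e-02,  1.00299687e-02, -5.63469416e-05]), 'eef_pos': array([ 0.136807  , -0.6095494 ,  0.30310146]), 'ee_rot': array([-3.14013693e+00,  8.59922699e-05,  2.20804356e-01]), 'ft_force': array([ 0.08843116,  0.13692565, -0.88306697]), 'ft_torque': array([ 0.00300676, -0.00986405, -0.01379575]), 'grasp_force': 0.0, 'opening': 0.08535465435764865}
scene {'intrinsics': array([[522.59893656,   0.        , 316.58360158],
       [  0.        , 522.59893656, 239.13480714],
       [  0.        ,   0.        ,   1.        ]]), 'dist': array([-0.02982249,  0.        ,  0.        ,  0.        ,  0.        ]), 'rvec': array([ 0.98008056,  2.65539108, -0.80426437]), 'tvec': array([ 0.37862596, -0.21841961,  1.56276296])}
to
[... 260 characters left out ...]
: array([ 2.19306906, -2.16446434,  0.0882268 ]), 'tvec': array([0.02606141, 0.54661886, 1.39153363])}
{'intrinsics': array([[339.75785212,   0.        , 320.67433784],
       [  0.        , 339.75785212, 243.4026361 ],
       [  0.        ,   0.        ,   1.        ]]), 'dist': array([0.02160418, 0.        , 0.        , 0.        , 0.        ]), 'mount': array([[-1.06705656e-03, -9.48123808e-01, -3.17899522e-01,
         8.10729581e-02],
       [ 9.99999040e-01, -1.29270130e-03,  4.98853653e-04,
        -4.20936904e-04],
       [-8.83924150e-04, -3.17898684e-01,  9.48124277e-01,
        -6.93790026e-02],
       [ 0.00000000e+00,  0.00000000e+00,  0.00000000e+00,
         1.00000000e+00]])}
```

View pics/scene0.png

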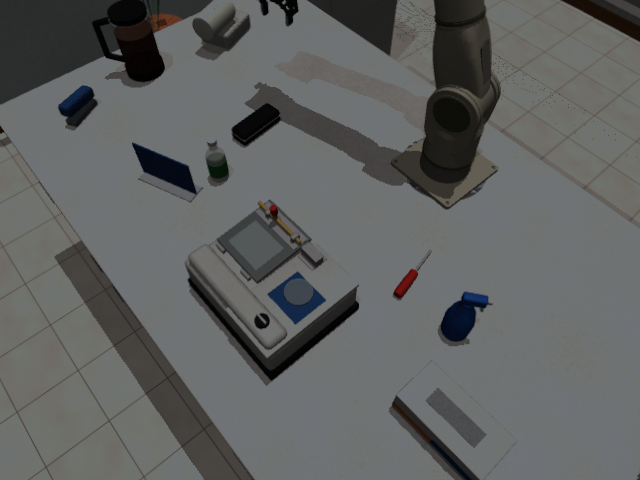

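View pics/top0.png

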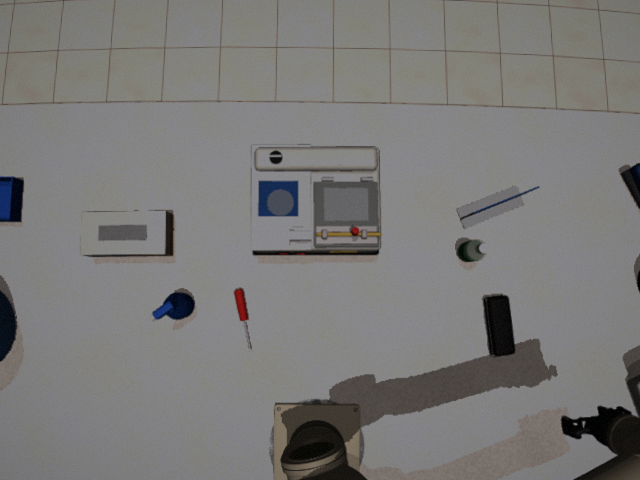

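Scene view: edger in the middle, red knob near (273,211), keeper (312,255). Top view: machine x 250–380, knob (354,230), blue pad (279,198), keeper (300,237). Yaw looks small.

```bash
cat > h.py <<'E'
import cv2, numpy as np
from rig import bot, viewer
from scipy.spatial.transform import Rotation as R
def cam(n,o=None):
    m=viewer.camera_model(n)
    if n=="wrist":
        T=np.eye(4);T[:3,:3]=R.from_euler('xyz',o["ee_rot"]).as_matrix();T[:3,3]=o["eef_pos"]
        T=T@m["mount"];return m,T[:3,:3],T[:3,3]
    Rm=cv2.Rodrigues(m["rvec"])[0];return m,Rm.T,-Rm.T@m["tvec"]
def ray(c,p):
    m,Rw,C=c;u=cv2.undistortPoints(np.array([[p]],float),m["intrinsics"],m["dist"])[0,0]
    d=Rw@np.array([u[0],u[1],1]);return C,d/np.linalg.norm(d)
def plane(c,p,z):
    C,d=ray(c,p);return C+d*(z-C[2])/d[2]
def tri(rs):
    A=sum(np.eye(3)-np.outer(d,d) for C,d in rs);b=sum((np.eye(3)-np.outer(d,d))@C for C,d in rs);return np.linalg.solve(A,b)
def mask(im,lo,hi,roi):
    h=cv2.cvtColor(im,cv2.COLOR_RGB2HSV);m=cv2.inRange(h,lo,hi);k=np.zeros_like(m);x0,y0,x1,y1=roi;k[y0:y1,x0:x1]=255;return m&k
def cen(m):
    n,l,s,c=cv2.connectedComponentsWithStats(m);i=1+np.argmax(s[1:,4]);return c[i],s[i]
def red(im,roi): return mask(im,(0,150,60),(6,255,255),roi)|mask(im,(174,150,60),(180,255,255),roi)
E
python3 - <<'E'
from h import *
S,T=cv2.imread("pics/scene0.png")[:,:,::-1].copy(),cv2.imread("pics/top0.png")[:,:,::-1].copy()
cs,ct=cam("scene"),cam("top")
ks,ss=cen(red(S,(250,190,300,230)));kt,st=cen(red(T,(335,215,375,242)))
print(ks,ss,kt,st); P=tri([ray(cs,ks),ray(ct,kt)]);print("knob",P,[plane(ct,kt,P[2]),plane(cs,ks,P[2])])
b=mask(T,(98,150,60),(125,255,255),(240,170,310,230));r=cv2.minAreaRect(cv2.findNonZero(b));print(r)
c=[plane(ct,p,.129) for p in cv2.boxPoints(r)];print(np.round(c,4))
for i in range(4):d=c[(i+1)%4]-c[i];print(np.linalg.norm(d),np.degrees(np.arctan2(d[1],d[0])))
y=mask(T,(15,120,80),(30,255,255),(300,222,385,245));pts=np.array([plane(ct,p[0],.145)[:2] for p in cv2.findNonZero(y)])
v=cv2.fitLine(pts.astype(np.float32),cv2.DIST_HUBER,0,.001,.001).ravel();print("bolt",v,np.degrees(np.arctan2(v[1],v[0])),len(pts),pts[:,1].min(),pts[:,1].max())
E
python3 - <<'E'
import cv2
a=cv2.imread("pics/top0.png")[140:260,240:390];cv2.imwrite("pics/c1.png",cv2.resize(a,None,fx=5,fy=5,interpolation=cv2.INTER_CUBIC))
E
```

```text
[272.84375 207.625  ] [270 205   7   6  32] [355.07692308 230.46153846] [352 227   7   8  39]
knob [ 0.56322042 -0.08080725  0.19743033] [array([ 0.56288028, -0.08049044,  0.19743033]), array([ 0.56352749, -0.08115949,  0.19743033])]
((277.5, 198.5), (33.0, 37.0), 90.0)
[[0.6898 0.1557 0.129 ]
 [0.6908 0.0625 0.129 ]
 [0.6071 0.0612 0.129 ]
 [0.606  0.1538 0.129 ]]
0.09316323268124195 -89.3440617809902
0.08372072104611487 -179.124765454602
0.09255999287320783 90.70762926117942
0.0838087040708618 1.2874469292230613
bolt [ 0.02018036 -0.99979633  0.56007564 -0.09003946] -88.843666 156 -0.1468378819643008 0.010951409298664661
```

View pics/c1.png

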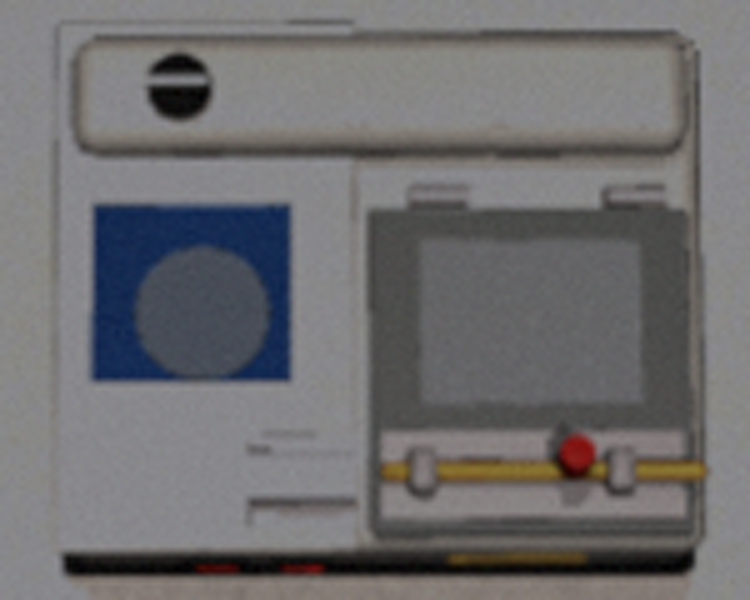

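Knob triangulates to about (0.563, -0.081). Its centroid z is 0.197 against an expected top of 0.200, so it agrees. Machine yaw is about 0.02 rad. Moving over the knob, staying high.

Emit:
play_rows(
  deltas="0 0 0 0.0675; 0 0 0 0.0675; 0.13 -0.16 0 0; 0.13 -0.16 0 0; 0.13 -0.16 0 0; 0.13 -0.16 0 0; 0.13 -0.16 0 0; 0.13 -0.16 0 0",
  fingers=100,
)

```text
time: 0.9
eef_pos: [0.2901, -0.4134, 0.3037]
ee_rot: [-3.141, 0.0, 0.018]
ft_force: [0.2, -0.6, 0.5]
opening: 0.0852
grasp_force: 0.0
```

Emit:
play_rows(
  deltas="0.15 -0.18 0 0; 0.15 -0.18 0 0; 0.15 -0.18 0 0; 0.15 -0.18 0 0; 0.15 -0.18 0 0; 0.15 -0.18 0 0; 0.15 -0.18 0 0; 0.15 -0.18 0 0",
  fingers=60,
)

```text
time: 1.7
eef_pos: [0.5248, -0.1211, 0.3038]
ee_rot: [3.141, 0.0, 0.018]
ft_force: [0.2, -1.5, 0.3]
opening: 0.0513
grasp_force: 0.0
```

Emit:
play_rows(
  deltas="0.1 -0.1 0 0; 0.09 -0.1 0 0; 0 0 0 0; 0 0 0 0; 0 0 0 0; 0 0 0 0; 0 0 0 0; 0 0 0 0",
  fingers=60,
)

```text
time: 2.5
eef_pos: [0.5611, -0.0825, 0.304]
ee_rot: [3.141, -0.0, 0.017]
ft_force: [0.5, -0.2, 0.5]
opening: 0.0509
grasp_force: 0.0
```

Run:
```python
from h import *
o=bot.get_obs();print({k:np.round(o[k],4) for k in("time","eef_pos","ee_rot","ft_force","opening")})
W=viewer.grab_frame("wrist");cv2.imwrite("pics/w1.png",W[:,:,::-1])
T=viewer.grab_frame("top");cv2.imwrite("pics/t1.png",T[:,:,::-1])
c=cam("wrist",o);k,s=cen(red(W,(0,0,640,480)));print(k,s,plane(c,k,.2),plane(c,k,.19))
```

```text
{'time': np.float64(2.5), 'eef_pos': array([ 0.5611, -0.0825,  0.304 ]), 'ee_rot': array([ 3.1412e+00, -2.0000e-04,  1.7500e-02]), 'ft_force': array([ 0.4876, -0.2256,  0.5046]), 'opening': np.float64(0.0509)}
[ 80.93432203 350.08968927] [  58  319   47   64 1416] [0.51506786 0.05903295 0.2       ] [0.50774487 0.06709252 0.19      ]
```

View pics/w1.png

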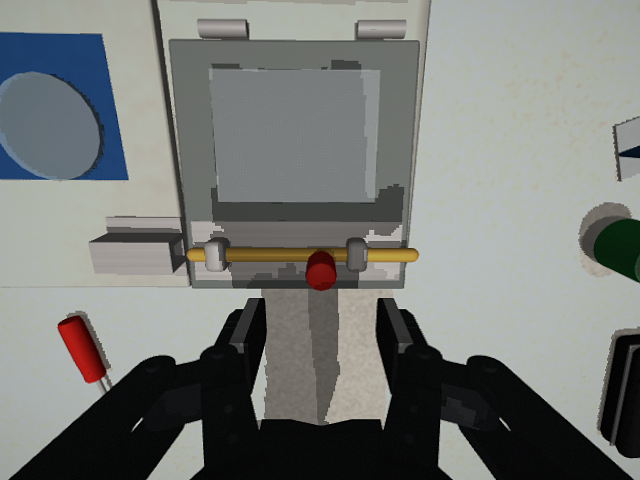

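Wrist view: knob at (320,270), centred between the fingers in y. Bolt (row 255) is level in the picture, so yaw is aligned. The mouth of the keeper is at about (180,253).

Run:
```python
from h import *
o=bot.get_obs();c=cam("wrist",o);W=cv2.imread("pics/w1.png")[:,:,::-1].copy()
m=red(W,(280,230,360,310));k,s=cen(m);print(k,s)
for y in range(s[1],s[1]+s[3],3): x=np.flatnonzero(m[y]);print(y,x.min(),x.max(),end='; ')
for p,z in(((320,275),.2),(k,.19),((320,272),.2),((320,255),.151)):print(p,z,plane(c,p,z))
# bolt line
y=mask(W,(15,120,60),(30,255,255),(180,235,425,275));q=np.array([plane(c,p[0],.155)[:2] for p in cv2.findNonZero(y)],np.float32)
v=cv2.fitLine(q,cv2.DIST_HUBER,0,.001,.001).ravel();print(v,np.degrees(np.arctan2(v[1],v[0])),q[:,1].min(),q[:,1].max())
for p,z in(((186,236),.153),((183,272),.140),((188,255),.155)):print(p,plane(c,p,z))
```

```text
[320.38529412 275.75294118] [306 261  30  30 680]
261 320 321; 264 312 329; 267 309 331; 270 307 334; 273 307 334; 276 306 335; 279 307 335; 282 307 333; 285 309 332; 288 313 328; (320, 275) 0.2 [ 0.56560787 -0.08158979  0.2       ]
[320.38529412 275.75294118] 0.19 [ 0.56071416 -0.08188895  0.19      ]
(320, 272) 0.2 [ 0.56741514 -0.08156043  0.2       ]
(320, 255) 0.151 [ 0.55916502 -0.0816609   0.151     ]
[ 0.01995593 -0.99980086  0.5613117  -0.0771298 ] -88.85653 -0.14828497 0.009793211
(186, 236) [0.57216217 0.00921261 0.153     ]
(183, 272) [0.53996441 0.01973457 0.14      ]
(188, 255) [0.55920573 0.00851564 0.155     ]
```

Emit:
play_rows(
  deltas="0.015 -0.005 0 0; 0 0 0.06 0; 0 0 0.06 0; 0 0 0.06 0; 0 0 0.06 0; 0 0 0.065 0; 0 0 0 0; 0 0 0 0",
)

```text
time: 3.4
eef_pos: [0.5643, -0.0809, 0.2427]
ee_rot: [-3.141, 0.0, 0.018]
ft_force: [0.7, 0.3, 0.6]
opening: 0.0514
grasp_force: 0.0
```

Run:
```python
from h import *
o=bot.get_obs();print({k:np.round(o[k],4) for k in("time","eef_pos","ee_rot","ft_force","opening")})
W=viewer.grab_frame("wrist");cv2.imwrite("pics/w2.png",W[150:450,160:480,::-1])
```

```text
{'time': np.float64(3.4), 'eef_pos': array([ 0.5643, -0.0809,  0.2427]), 'ee_rot': array([-3.1414e+00,  4.0000e-04,  1.8400e-02]), 'ft_force': array([0.6757, 0.3219, 0.5718]), 'opening': np.float64(0.0514)}
```

View pics/w2.png

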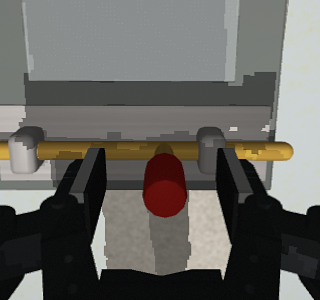

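Knob stands between the pads (crop: knob x 165, pads 105/217). Closing.

Emit:
play_rows(
  deltas="0 0 0 0; 0 0 0 0; 0 0 0 0; 0 0 0 0; 0 0 0 0; 0 0 0 0; 0 0 0 0; 0 0 0 0",
  fingers=0,
)

```text
time: 4.25
eef_pos: [0.5643, -0.0811, 0.243]
ee_rot: [3.141, -0.0, 0.018]
ft_force: [-1.8, -2.7, 4.6]
opening: 0.0163
grasp_force: 58.4
```

Emit:
play_rows(
  deltas="-0.004 0 0.01 0; -0.004 0 0.01 0; -0.004 0 0.01 0; -0.004 0 0.01 0; 0 0 0 0; 0 0 0 0; 0 0 0 0; 0 0 0 0",
)

```text
time: 5.05
eef_pos: [0.5613, -0.0812, 0.2357]
ee_rot: [3.141, -0.001, 0.018]
ft_force: [-3.4, -1.7, 9.8]
opening: 0.0163
grasp_force: 59.2
```

Emit:
play_rows(
  deltas="-0.004 0 0.01 0; -0.002 0 0.005 0; 0 0 0 0; 0 0 0 0; 0 0 0 0; 0 0 0 0; 0 0 0 0; 0 0 0 0",
)

```text
time: 5.85
eef_pos: [0.5601, -0.0811, 0.2326]
ee_rot: [3.141, -0.001, 0.018]
ft_force: [-4.5, -1.3, 9.6]
opening: 0.0161
grasp_force: 59.3
```

Run:
```python
from h import *
o=bot.get_obs();print({k:np.round(o[k],4) for k in("time","eef_pos","ee_rot","ft_force","ft_torque")})
T=viewer.grab_frame("scene");cv2.imwrite("pics/s2.png",cv2.resize(T[170:290,200:360,::-1],None,fx=5,fy=5,interpolation=cv2.INTER_CUBIC))
```

```text
{'time': np.float64(5.85), 'eef_pos': array([ 0.5601, -0.0811,  0.2326]), 'ee_rot': array([ 3.1411e+00, -8.0000e-04,  1.8200e-02]), 'ft_force': array([-4.4626, -1.2579,  9.5931]), 'ft_torque': array([-0.2873,  0.4514,  0.078 ])}
```

View pics/s2.png

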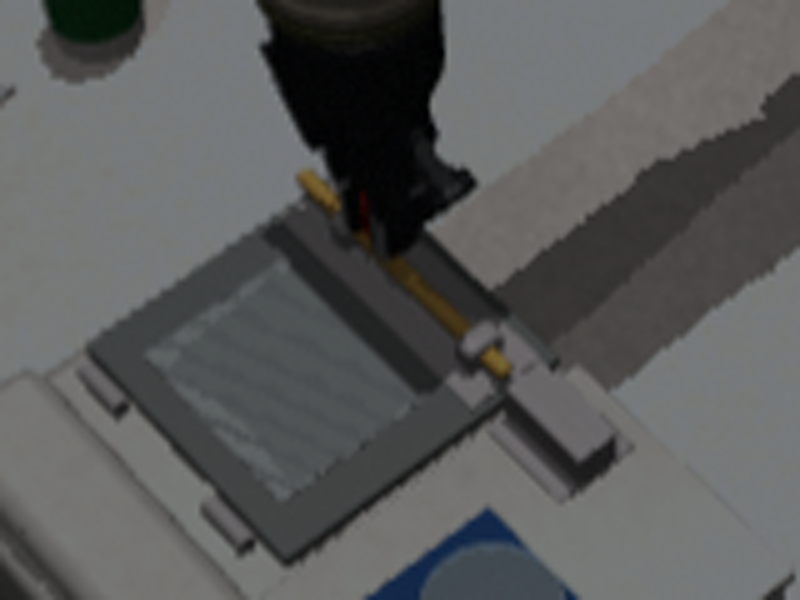

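Scene crop: the hatch is nearly level, and the bolt tip (500,368) lies just short of the keeper. I'll feel for the hatch stops.

Emit:
play_rows(
  deltas="-0.002 0 0.005 0; 0 0 0 0; 0 0 0 0; 0 0 0 0; 0 0 0 0; 0 0 0 0; 0 0 0 0; 0 0 0 0",
)

```text
time: 6.7
eef_pos: [0.5597, -0.0812, 0.2318]
ee_rot: [3.141, -0.001, 0.018]
ft_force: [-4.7, -1.0, 10.8]
opening: 0.0163
grasp_force: 59.4
```

Emit:
play_rows(
  deltas="-0.002 0 0.004 0; 0 0 0 0; 0 0 0 0; 0 0 0 0; 0 0 0 0; 0 0 0 0; 0 0 0 0; 0 0 0 0",
)

```text
time: 7.5
eef_pos: [0.5595, -0.0812, 0.2311]
ee_rot: [3.141, -0.001, 0.018]
ft_force: [-3.5, -2.2, 11.4]
opening: 0.0163
grasp_force: 59.4
```

Emit:
play_rows(
  deltas="0 0 0.004 0; 0 0 0 0; 0 0 0 0; 0 0 0 0; 0 0 0 0; 0 0 0 0; 0 0 0 0; 0 0 0 0",
)

```text
time: 8.3
eef_pos: [0.5595, -0.0811, 0.2309]
ee_rot: [3.141, -0.002, 0.018]
ft_force: [-6.8, -2.0, 16.2]
opening: 0.0164
grasp_force: 60.4
```

Hatch is on its stops (0.2 mm travelled, +4.8 N). Starting the bolt now, up to just short of the keeper.

Emit:
play_rows(
  deltas="0 -0.005 0 0; 0 -0.005 0 0; 0 -0.005 0 0; 0 -0.005 0 0; 0 -0.005 0 0; 0 0 0 0; 0 0 0 0; 0 0 0 0",
)

```text
time: 9.1
eef_pos: [0.5594, -0.0765, 0.2309]
ee_rot: [3.14, -0.002, 0.018]
ft_force: [-5.6, -3.0, 16.7]
opening: 0.0162
grasp_force: 60.3
```

Emit:
play_rows(
  deltas="0 -0.005 0 0; 0 -0.005 0 0; 0 0 0 0; 0 0 0 0; 0 0 0 0; 0 0 0 0; 0 0 0 0; 0 0 0 0",
)

```text
time: 9.9
eef_pos: [0.5594, -0.0744, 0.2309]
ee_rot: [3.14, -0.002, 0.018]
ft_force: [-6.5, -2.0, 16.4]
opening: 0.016
grasp_force: 60.3
```

Emit:
play_rows(
  deltas="0 -0.005 0 0; 0 -0.005 0 0; 0 0 0 0; 0 0 0 0; 0 0 0 0; 0 0 0 0; 0 0 0 0; 0 0 0 0",
)

```text
time: 10.7
eef_pos: [0.5593, -0.0724, 0.2308]
ee_rot: [3.14, -0.002, 0.018]
ft_force: [-6.8, -2.1, 16.3]
opening: 0.0164
grasp_force: 60.3
```

Emit:
play_rows(
  deltas="0 -0.005 0 0; 0 -0.005 0 0; 0 0 0 0; 0 0 0 0; 0 0 0 0; 0 0 0 0; 0 0 0 0; 0 0 0 0",
)

```text
time: 11.5
eef_pos: [0.5593, -0.0704, 0.2308]
ee_rot: [3.14, -0.002, 0.018]
ft_force: [-7.7, -2.2, 16.2]
opening: 0.016
grasp_force: 60.3
```

Emit:
play_rows(
  deltas="0 -0.005 0 0; 0 -0.005 0 0; 0 -0.005 0 0; 0 0 0 0; 0 0 0 0; 0 0 0 0; 0 0 0 0; 0 0 0 0",
)

```text
time: 12.3
eef_pos: [0.5593, -0.0674, 0.2309]
ee_rot: [3.14, -0.002, 0.018]
ft_force: [-5.9, -2.1, 15.9]
opening: 0.0162
grasp_force: 60.3
```

Emit:
play_rows(
  deltas="0 -0.005 0 0; 0 -0.005 0 0; 0 -0.005 0 0; 0 0 0 0; 0 0 0 0; 0 0 0 0; 0 0 0 0; 0 0 0 0",
)

```text
time: 13.1
eef_pos: [0.5592, -0.0644, 0.2309]
ee_rot: [3.14, -0.002, 0.018]
ft_force: [-6.0, -2.2, 16.0]
opening: 0.016
grasp_force: 60.3
```

Emit:
play_rows(
  deltas="0 -0.005 0 0; 0 -0.0025 0 0; 0 0 0 0; 0 0 0 0; 0 0 0 0; 0 0 0 0; 0 0 0 0; 0 0 0 0",
)

```text
time: 13.9
eef_pos: [0.5592, -0.063, 0.2309]
ee_rot: [3.14, -0.002, 0.018]
ft_force: [-6.1, -2.2, 16.5]
opening: 0.0164
grasp_force: 60.3
```

Emit:
play_rows(
  deltas="0 -0.0025 0 0; 0 -0.0025 0 0; 0 -0.0025 0 0; 0 0 0 0; 0 0 0 0; 0 0 0 0; 0 0 0 0; 0 0 0 0",
)

```text
time: 14.7
eef_pos: [0.5592, -0.0615, 0.2309]
ee_rot: [3.14, -0.002, 0.018]
ft_force: [-7.0, -3.0, 15.8]
opening: 0.0161
grasp_force: 60.3
```

Emit:
play_rows(
  deltas="0 -0.0025 0 0; 0 -0.0025 0 0; 0 -0.0025 0 0; 0 0 0 0; 0 0 0 0; 0 0 0 0; 0 0 0 0; 0 0 0 0",
)

```text
time: 15.5
eef_pos: [0.5591, -0.06, 0.2309]
ee_rot: [3.14, -0.002, 0.018]
ft_force: [-5.6, -2.1, 15.7]
opening: 0.0164
grasp_force: 60.3
```

Emit:
play_rows(
  deltas="0 -0.0025 0 0; 0 -0.0025 0 0; 0 -0.0025 0 0; 0 0 0 0; 0 0 0 0; 0 0 0 0; 0 0 0 0; 0 0 0 0",
)

```text
time: 16.3
eef_pos: [0.5591, -0.0585, 0.2309]
ee_rot: [3.14, -0.002, 0.018]
ft_force: [-6.2, -3.2, 15.0]
opening: 0.0161
grasp_force: 60.3
```

Emit:
play_rows(
  deltas="0 -0.0025 0 0; 0 -0.0025 0 0; 0 -0.0025 0 0; 0 0 0 0; 0 0 0 0; 0 0 0 0; 0 0 0 0; 0 0 0 0",
)

```text
time: 17.1
eef_pos: [0.5591, -0.057, 0.2309]
ee_rot: [3.14, -0.002, 0.018]
ft_force: [-6.7, -3.1, 16.2]
opening: 0.0168
grasp_force: 60.3
```

Emit:
play_rows(
  deltas="0 -0.0025 0 0; 0 -0.0025 0 0; 0 -0.0025 0 0; 0 0 0 0; 0 0 0 0; 0 0 0 0; 0 0 0 0; 0 0 0 0",
)

```text
time: 17.9
eef_pos: [0.5591, -0.0555, 0.2309]
ee_rot: [3.14, -0.002, 0.018]
ft_force: [-6.6, -1.8, 16.3]
opening: 0.0165
grasp_force: 60.3
```

Emit:
play_rows(
  deltas="0 -0.0025 0 0; 0 -0.0025 0 0; 0 -0.0025 0 0; 0 0 0 0; 0 0 0 0; 0 0 0 0; 0 0 0 0; 0 0 0 0",
)

```text
time: 18.7
eef_pos: [0.5591, -0.054, 0.2309]
ee_rot: [3.14, -0.002, 0.018]
ft_force: [-6.1, -2.3, 16.0]
opening: 0.0164
grasp_force: 60.3
```

Emit:
play_rows(
  deltas="0 -0.0025 0 0; 0 -0.0025 0 0; 0 -0.0025 0 0; 0 0 0 0; 0 0 0 0; 0 0 0 0; 0 0 0 0; 0 0 0 0",
)

```text
time: 19.5
eef_pos: [0.559, -0.0525, 0.2308]
ee_rot: [3.14, -0.002, 0.018]
ft_force: [-6.2, -2.4, 16.4]
opening: 0.0164
grasp_force: 60.3
```

Emit:
play_rows(
  deltas="0 -0.0025 0 0; 0 -0.0025 0 0; 0 -0.0025 0 0; 0 0 0 0; 0 0 0 0; 0 0 0 0; 0 0 0 0; 0 0 0 0",
)

```text
time: 20.3
eef_pos: [0.559, -0.0509, 0.2308]
ee_rot: [3.14, -0.002, 0.018]
ft_force: [-6.2, -2.8, 16.5]
opening: 0.0165
grasp_force: 60.3
```

Emit:
play_rows(
  deltas="0 -0.0025 0 0; 0 -0.0025 0 0; 0 -0.0025 0 0; 0 0 0 0; 0 0 0 0; 0 0 0 0; 0 0 0 0; 0 0 0 0",
)

```text
time: 21.1
eef_pos: [0.559, -0.0495, 0.2309]
ee_rot: [3.14, -0.002, 0.018]
ft_force: [-6.5, -2.8, 16.2]
opening: 0.0163
grasp_force: 60.3
```

Emit:
play_rows(
  deltas="0 -0.0025 0 0; 0 -0.0025 0 0; 0 -0.0025 0 0; 0 0 0 0; 0 0 0 0; 0 0 0 0; 0 0 0 0; 0 0 0 0",
)

```text
time: 21.9
eef_pos: [0.5589, -0.0479, 0.2308]
ee_rot: [3.14, -0.002, 0.018]
ft_force: [-5.7, -4.1, 15.8]
opening: 0.0162
grasp_force: 60.3
```

Emit:
play_rows(
  deltas="0 -0.0025 0 0; 0 -0.0025 0 0; 0 -0.0025 0 0; 0 0 0 0; 0 0 0 0; 0 0 0 0; 0 0 0 0; 0 0 0 0",
)

```text
time: 22.7
eef_pos: [0.5589, -0.0464, 0.2309]
ee_rot: [3.14, -0.002, 0.018]
ft_force: [-6.0, -2.7, 16.5]
opening: 0.0168
grasp_force: 60.3
```

Emit:
play_rows(
  deltas="0 -0.0025 0 0; 0 -0.0025 0 0; 0 -0.0025 0 0; 0 0 0 0; 0 0 0 0; 0 0 0 0; 0 0 0 0; 0 0 0 0",
)

```text
time: 23.5
eef_pos: [0.5589, -0.0451, 0.2309]
ee_rot: [3.14, -0.002, 0.018]
ft_force: [-6.2, -2.8, 17.0]
opening: 0.0163
grasp_force: 60.3
```

Emit:
play_rows(
  deltas="0 -0.0025 0 0; 0 -0.0025 0 0; 0 -0.0025 0 0; 0 0 0 0; 0 0 0 0; 0 0 0 0; 0 0 0 0; 0 0 0 0",
)

```text
time: 24.3
eef_pos: [0.5589, -0.0437, 0.2309]
ee_rot: [3.14, -0.002, 0.018]
ft_force: [-6.1, -3.4, 16.3]
opening: 0.0161
grasp_force: 60.3
```

Emit:
play_rows(
  deltas="0 -0.0025 0 0; 0 -0.0025 0 0; 0 -0.0025 0 0; 0 0 0 0; 0 0 0 0; 0 0 0 0; 0 0 0 0; 0 0 0 0",
)

```text
time: 25.1
eef_pos: [0.5589, -0.0423, 0.2309]
ee_rot: [3.14, -0.002, 0.018]
ft_force: [-5.1, -3.4, 15.5]
opening: 0.016
grasp_force: 60.3
```

Emit:
play_rows(
  deltas="0 -0.0025 0 0; 0 -0.0025 0 0; 0 -0.0025 0 0; 0 0 0 0; 0 0 0 0; 0 0 0 0; 0 0 0 0; 0 0 0 0",
)

```text
time: 25.9
eef_pos: [0.5588, -0.0414, 0.2309]
ee_rot: [3.139, -0.002, 0.017]
ft_force: [-5.6, -6.2, 16.2]
opening: 0.0162
grasp_force: 60.1
```

Emit:
play_rows(
  deltas="0 -0.002 0 0; 0 -0.002 0 0; 0 0 0 0; 0 0 0 0; 0 0 0 0; 0 0 0 0; 0 0 0 0; 0 0 0 0",
)

```text
time: 26.7
eef_pos: [0.5588, -0.0412, 0.2309]
ee_rot: [3.139, -0.002, 0.016]
ft_force: [-6.5, -7.7, 16.4]
opening: 0.0163
grasp_force: 60.1
```

Hard stop felt: 0.2 mm movement for a 0.8 mm command, with force climbing. Releasing.

Emit:
play_rows(
  deltas="0 0 0 0; 0 0 0 0; 0 0 0 0; 0 0 0 0; 0 0 0 0; 0 0 0 0; 0 0 0 0; 0 0 0 0",
  fingers=50,
)

```text
time: 27.5
eef_pos: [0.5583, -0.0392, 0.2293]
ee_rot: [3.142, 0.0, 0.018]
ft_force: [0.3, -0.9, 0.3]
opening: 0.0428
grasp_force: 0.0
```

Emit:
play_rows(
  deltas="0 0 -0.05 0; 0 0 -0.1 0; 0 0 -0.1 0; 0 0 -0.1 0; 0 0 -0.1 0; 0 0 0 0; 0 0 0 0; 0 0 0 0",
)

```text
time: 28.3
eef_pos: [0.558, -0.0393, 0.3186]
ee_rot: [3.142, 0.001, 0.018]
ft_force: [0.8, 0.4, -0.6]
opening: 0.0427
grasp_force: 0.0
```

Run:
```python
from h import *
o=bot.get_obs();print({k:np.round(o[k],4) for k in("time","eef_pos","ft_force","opening")})
W=viewer.grab_frame("wrist");cv2.imwrite("pics/w3.png",W[:,:,::-1])
c=cam("wrist",o);k,s=cen(red(W,(220,200,420,400)));print(k,s,plane(c,k,.188))
```

```text
{'time': np.float64(28.3), 'eef_pos': array([ 0.558 , -0.0393,  0.3186]), 'ft_force': array([ 0.7651,  0.3882, -0.6459]), 'opening': np.float64(0.0427)}
[324.11317829 261.15658915] [311 241  28  36 645] [ 0.56005925 -0.04124636  0.188     ]
```

View pics/w3.png

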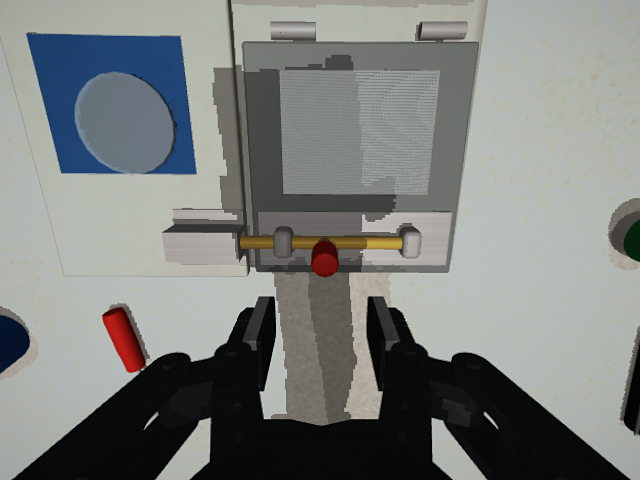

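Wrist view: bolt inside the keeper (240,242), hatch level, lens in place, knob at y = -0.041, exactly where it was left. Fingers are clear. Handing in.

```bash
python3 -c "
from rig import ticket
print(ticket.hand_in())"
```

```text
the job is handed in; nothing more can be done
None
```

The hatch is pressed shut and the bolt is pushed home to the felt stop. After letting go, the last picture showed hatch, bolt and lens staying put; the job is handed in, with no verdict returned.

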